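Hold a prosthesis shin tube in the vise's V jaw while the vise is wound shut

TASK

I am going to clamp the prosthesis shin tube in the bench vise and need a third hand. Stand it upright in the V of the fixed jaw, right down on the vise's slide, turned so that the screw lug of its adapter faces straight to the vise's handle, where I stand with the hex key. Then press it into the V with a steady force of about 12 N, never ramming it or knocking the other things on the bench, and finish while still holding it pressed there, so that I can wind the jaw shut.

Things in the scene. Friction and masses are not known exactly. Their poses are not given: they have to be found in the camera images.
- shin_tube: Loose part, 0.2 to 0.35 kg, standing on the bench: bare aluminium tube 30 mm in diameter, z = 0 to 82 mm; dark adapter collar 42 mm in diameter, z = 82 to 116; small square pyramid on top, up to z = 132. The collar's one screw lug sticks out along the part's +x: 22 mm wide, z = 86 to 112, out to 34 mm from the axis. Origin: centre of the lower end; z up the tube.
- lug (a point): Middle of the outer end of the adapter's screw lug: 34 mm from the tube's axis along the part's +x, 99 mm above the tube's lower end.
- grip (a point): Point on the tube's axis at mid-height of the adapter collar, 99 mm above the tube's lower end; axes as the part. The collar has two flats 22 mm wide, 42 mm apart, facing the part's +y and -y: a firm grip (40 N) here from above clears the lug and, with the tube in the vise, the jaws (29 mm below). Held loosely, the tube tips over the jaw's top edge when pressed.
- vise: Blue bench vise bolted down; jaws 125 mm wide, tops 155 mm above the bench. Origin: on the bench below v_seat; +x level from the fixed jaw (nearer the robot) to the moving jaw and handle, y along the jaws, z up. Fixed jaw and anvil extend to x = -155 mm, the base's ears and levers to 105 mm either side.
- v_jaw: Aluminium soft-jaw insert on the fixed jaw, z = 85 to 155 mm above the bench, with one upright V groove (90 degrees, 28 mm wide at the mouth, 14 mm deep) in its middle that opens to the vise's +x. Rigid. Same origin and axes as the vise. Its front face is at x = -7 mm.
- v_seat (a point): Where the centre of the tube's lower end is when the tube is seated: touching both flanks of the V and standing on top of the vise's slide, 85 mm above the bench. Axes as the vise; the tube is pressed home along -x.
- moving_jaw (a joint): Slide of the moving jaw, 0 to 0.04 m: the gap between the two jaw faces is 60 mm plus this value. The steel slide (52 mm wide, top at 85 mm) crosses the gap. The helper winds it; it cannot be pushed by hand.
- handle (a point): Middle of the tommy bar at the outer end of the vise's screw, 60 mm above the bench, on the vise's +x side.
- plaster_bowl: Black rubber plaster bowl, 110 mm across and 65 mm high, origin under its centre; leave it alone.
- hammer: Hammer lying on the bench; leave it alone.
- separator: Green bottle, 68 mm in diameter and 190 mm high, origin under its centre; leave it alone.
There are look-alikes about, which are no part of the job. There is more than one size of the shin_tube; the job needs the middle-sized.

How it is judged:
By the outcome, as a careful person would: the job done as asked, in the order asked, and still so for the second after the job is handed in, while the arm keeps its last pose, push and grip.
It also fails if it takes over 51 s, if anything falls off the work surface, if the arm or the gripper's body presses on something with over 40 N, if the wrist force passes 120 N, or if a joint passes its speed limit or range.

ROBOT

A 6-joint arm with a two-finger parallel gripper is mounted at the origin on the work surface. World frame = base frame: x ahead of the robot, y to its left, z up, the work surface at z = 0. Lengths are in m, angles in rad, forces in N, time in s.
With the tool pointing down it reaches from about 0.3 to 0.775 m from the base axis. Payload 14.6 kg.
Tool frame: the origin (TCP) lies on the centre line of the jaws, within the pads' length; the fingertips stand 19 mm ahead of it and the grasp point (between the pads) is the TCP; z points along the fingers, y is the direction in which the jaws open and shut (so a half turn about z gives the same grasp; the last joint's range is limited). The gripper opens to 94 mm and grips with 3 to 60 N. Pads are 16 mm wide; open, the fingers measure 119 mm over their backs; the gripper's body (75 mm by 177 mm) begins 78 mm behind the grasp point.
Start: joints at [-1.261, 0.3, 1.521, -0, 1.321, -0.067], TCP at [0.202, -0.511, 0.194] pointing down, gripper open.
Joint ranges: [-3.03, 3.03], [-0.79, 2.21], [0.23, 2.52], [-1.04, 4.18], [0, 3.07], [-2.55, 2.55]. Speed limits (rad/s): [2.22, 2.22, 2.57, 3.14, 3.14, 3.14].

INTERFACE

Orientations are given as [roll, pitch, yaw] about the fixed x, y, z axes, in that order (R = Rz(yaw) Ry(pitch) Rx(roll)).
In Python, from station import ctrl gives the robot as it stands. The module is installed in compiled form; this text tells all that it offers.
- The arm moves only by the shell command python3 -m creep 'ROWS' [FORCE]. ROWS is a JSON object of lists of equal length, an entry for each row: "translation": the shift along the world's x, y, z in mm, a list of three; "yaw": the turn about the world's z in rad; "gripper": the closure in counts, from 0 (fully open) to 255 (shut). A call has 1 to 5 rows; each row is the pose to reach, as a shift and turn from the pose measured when the call began; what a row does not reach only later rows make up. A row lasts 1/12 s, in which the tool goes at most 41.7 mm and 7.16 degrees, less where a joint would pass 70% of its speed; a pose out of reach is approached as far as the arm can. A call with a gripper value outside its range is refused whole. The fingers move at their own pace and stop on an object; FORCE is the grip in N (left out, the last holds). Time passes only in rows, so rows that repeat a pose let the fingers close. It gives the time, the measured TCP pose, the force and the opening at its end, in the units of the state.
- ctrl.get_obs(): the state, without advancing time (a new reading comes with each control period).
- ctrl.camera(name): name is "side" or "top"; returns a dict with "pixels" (420x560x3 uint8, red, green, blue), "depth" (420x560 float32, m along the optical axis (not along the pixel's ray), 0 where there is no reading), "fx", "fy", "cx", "cy" (pixels), "R" (3x3) and "t" (3): a world point X has camera coordinates R X + t. Camera axes: x right, y down, z forward; pixel columns grow to the right and rows downward; lengths in m; the calibration is good to about 2 mm. A picture is of the moment at which its call begins.
- ctrl.hand_in(): hands the job in, once; it reports no verdict.
The state is a dict: "time_s": time; "qpos": joint angles; "joint_vel": joint speeds; "tau": joint torques, N m; "ee_pos": TCP position; "eef_rot": TCP orientation; "force": force on the tool from outside, world axes, zero at the start; "moment": the same for the moment, N m; "grip_width": finger opening in m.
Only numpy, scipy, OpenCV 4.12 (cv2) and the standard library are available. Lean on these libraries where they do the work, as an engineer would, in place of code of your own. Each camera call takes 0.05 s, during which the arm holds its last target. There are 200 camera calls.

## Working session

There is one attempt and no reset: what is moved stays moved. The work goes in short steps, Python scripts to look and compute and a shell command to move; the robot and the scene stay as the last step left them, time stands still between calls to the robot, and variables do not carry over. Pictures are saved under pics/ and viewed, about 8 in all and at most 12, crops included, and the job is handed in when it is done.

```bash
mkdir -p pics; cat > h.py <<'E'
import numpy as np,cv2,pickle
from station import ctrl
def snap(n,tag):
    c=ctrl.camera(n); pickle.dump(c,open(f'{tag}.pkl','wb')); cv2.imwrite(f'pics/{tag}.png',c['pixels'][...,::-1]); return c
def load(tag): return pickle.load(open(f'{tag}.pkl','rb'))
def P(c,u,v,z=None):
    "world point of pixel: by depth, or on the plane at height z"
    R,t=np.array(c['R']),np.array(c['t']); d=np.array([(u-c['cx'])/c['fx'],(v-c['cy'])/c['fy'],1.])
    C=-R.T@t; r=R.T@d
    s=c['depth'][int(round(v)),int(round(u))] if z is None else (z-C[2])/r[2]
    return C+s*r
def cloud(c):
    H,W=c['depth'].shape; v,u=np.mgrid[:H,:W]; d=c['depth']
    X=np.stack([(u-c['cx'])/c['fx']*d,(v-c['cy'])/c['fy']*d,d],-1)-np.array(c['t'])
    X=X@np.array(c['R']); X[d==0]=np.nan; return X
E
python3 - <<'E'
from h import *
np.set_printoptions(precision=3,suppress=True)
for n in('top','side'):
    c=snap(n,n+'0'); print(n,c['fx'],-np.array(c['R']).T@c['t'],np.array(c['R']))
print(ctrl.get_obs())
E
```

```text
top 507.0720527588902 [ 0.281 -0.006  1.607] [[-0.01  -1.    -0.009]
 [-0.982  0.011 -0.188]
 [ 0.188  0.007 -0.982]]
side 380.6311077417248 [ 0.539 -1.005  0.708] [[ 0.997 -0.075 -0.024]
 [-0.059 -0.521 -0.851]
 [ 0.052  0.85  -0.524]]
{'time_s': 0.1, 'qpos': array([-1.261,  0.3  ,  1.521,  0.   ,  1.321, -0.067]), 'joint_vel': array([ 0.001,  0.   , -0.002,  0.   , -0.002, -0.001]), 'tau': array([ -0.   , -53.264, -35.328,   0.071,   0.024,  -0.   ]), 'ee_pos': array([ 0.202, -0.511,  0.193]), 'eef_rot': array([-3.141, -0.   ,  0.377]), 'force': array([-0.295,  0.954, -0.047]), 'moment': array([-0.036, -0.008,  0.035]), 'grip_width': 0.09381387991899105}
```

View pics/top0.png

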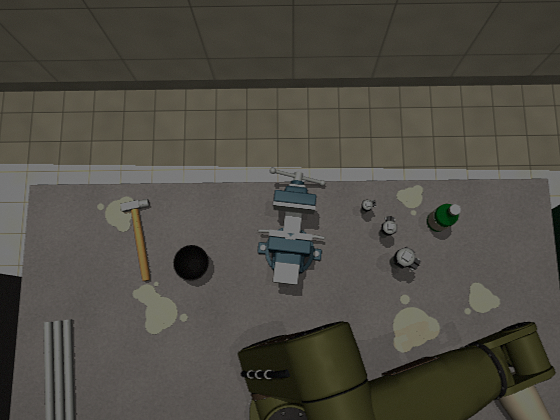

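View pics/side0.png

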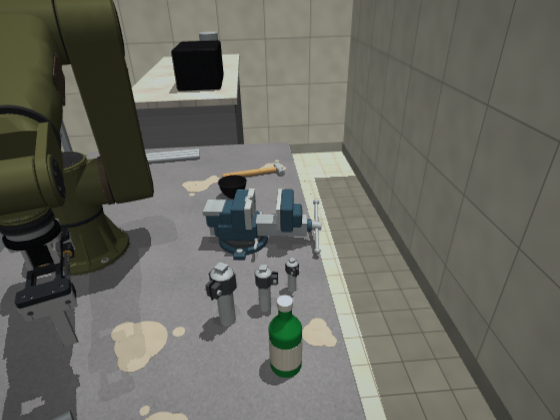

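The three tube candidates run from large to small. In the top view they are at (405,258), (390,227) and (367,205); in the side view at (222,290), (264,288) and (292,272). The middle one, top (390,227) and side (264,288), should be the job. The vise is at top (291,240), the bowl at (191,262), the hammer at (140,240) and the bottle at (443,217). I'll check sizes and enlarge.

```bash
python3 - <<'E'
from h import *
np.set_printoptions(precision=4,suppress=True)
t=load('top0');s=load('side0')
a=cv2.resize(t['pixels'][185:285,240:440],None,fx=4,fy=4,interpolation=cv2.INTER_CUBIC)
b=cv2.resize(s['pixels'][245:330,195:315],None,fx=2.3,fy=2.3,interpolation=cv2.INTER_CUBIC)
im=np.zeros((600,800,3),np.uint8);im[:400]=a;im[400:400+b.shape[0],:b.shape[1]]=b[:200]
d=cv2.resize(s['pixels'][185:260,200:330],None,fx=2.6,fy=2.6,interpolation=cv2.INTER_CUBIC);im[400:400+d.shape[0],400:400+d.shape[1]]=d
cv2.imwrite('pics/crop1.png',im[...,::-1])
for n,c in(('top',t),('side',s)):
    X=cloud(c)
    for name,(u0,u1,v0,v1) in {'top':dict(big=(392,425,240,275),mid=(378,401,213,240),small=(358,380,195,215)),'side':dict(big=(204,240,255,330),mid=(252,280,260,316),small=(284,300,255,292))}[n].items():
        Q=X[v0:v1,u0:u1].reshape(-1,3);Q=Q[np.isfinite(Q[:,2])]
        Q=Q[Q[:,2]>.02]; zt=Q[:,2].max()
        print(n,name,'ztop',zt,'n',len(Q),'med',np.median(Q,0),'mean top',Q[Q[:,2]>zt-.008].mean(0),'min',Q.min(0),'max',Q.max(0))
# vise, top view
X=cloud(t); 
V=X[165:290,255:330]
for v in range(170,288,5): print(v,[ '%.3f,%.3f,%.3f'%tuple(X[v,u]) for u in (280,291,300)])
for v in (192,200,208,235,243,250): 
    z=X[v,255:335,2]; print('row',v,(z*1000).round()[::3])
E
```

```text
top big ztop 0.18029285228753836 n 450 med [ 0.4429 -0.3323  0.1529] mean top [ 0.4502 -0.3355  0.1748] min [ 0.4137 -0.3775  0.0229] max [ 0.479  -0.3075  0.1803]
top mid ztop 0.1387009061062074 n 255 med [ 0.5432 -0.2967  0.1164] mean top [ 0.5439 -0.2988  0.134 ] min [ 0.5227 -0.3212  0.0224] max [ 0.5788 -0.2777  0.1387]
top small ztop 0.10867288654876911 n 145 med [ 0.6165 -0.2393  0.0904] mean top [ 0.6181 -0.2411  0.1035] min [ 0.6011 -0.2669  0.0206] max [ 0.6364 -0.2238  0.1087]
side big ztop 0.17199937374877425 n 1218 med [ 0.4512 -0.3558  0.1304] mean top [ 0.4511 -0.3408  0.1693] min [ 0.4114 -0.3834  0.02  ] max [ 0.481  -0.3209  0.172 ]
side mid ztop 0.19033981605132516 n 674 med [ 0.5479 -0.3169  0.1026] mean top [ 0.5689 -0.4791  0.1879] min [ 0.524  -0.4887  0.0202] max [ 0.5785 -0.2844  0.1903]
side small ztop 0.10165745077338123 n 295 med [ 0.6193 -0.2543  0.0793] mean top [ 0.6188 -0.2456  0.099 ] min [ 0.6026 -0.2738  0.0207] max [ 0.6368 -0.232   0.1017]
170 ['0.973,0.041,-0.723', '0.977,-0.012,-0.737', '0.976,-0.055,-0.738']
175 ['0.956,0.041,-0.750', '0.719,-0
[... 1759 characters left out ...]
  3.  -1. 153. 156. 151. 162. 159. 157. 157. 157.
 149. 153. 152. 154. 156. 149. 150.   2.   4.   1.   5.   2.   2.]
row 208 [  5.   7.   0.  -0.  -0.   4. 106. 115. 119. 126. 122. 133. 141. 143.
 144. 146. 151. 154. 155. 153.  -4.  -1.  -3.  -3.   5.   5.   2.]
row 235 [  3.  -3.  -5.  -3.  -0. 161. 159. 153. 151. 155. 157. 157.  85. 152.
 153. 154. 154. 155. 159.  46.  52.  -6.  -3.  -7.   2.  -7.  -2.]
row 243 [ -0.   8.  19.   5.  18. 153. 158. 149. 153. 150. 154. 160. 149. 155.
 155. 153. 153. 154. 156.  16.   3.   1.   3.  -2.   2.   6.  -1.]
row 250 [  6.  18.  19.  10.  18. 143. 144. 148. 151. 148. 154. 157. 155. 155.
 155. 154. 156. 156. 154.  16.  23.  16.  16.   0.  -2.   4.   0.]
```

View pics/crop1.png

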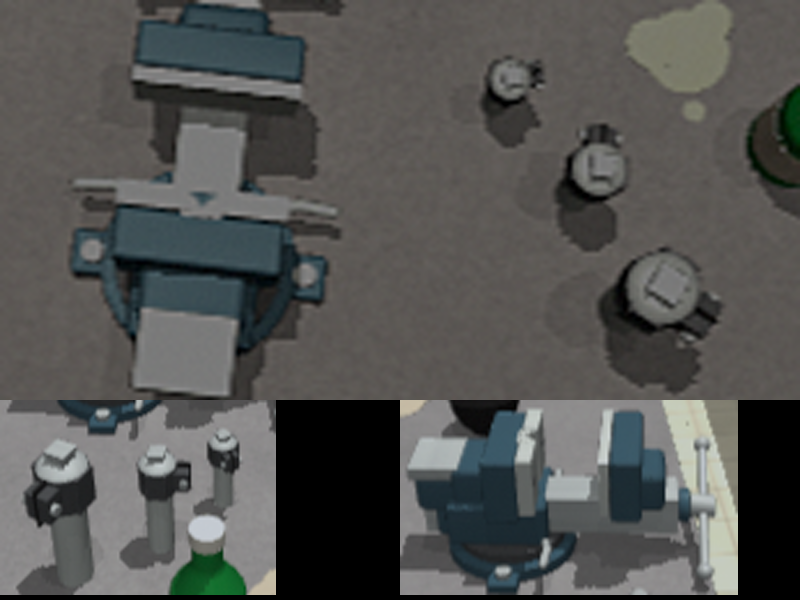

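The crop shows three tubes (crop pixels): small (510,78), middle (598,168), big (662,290). Their heights by depth are about 0.105, 0.134 and 0.175 m. Only the middle one matches 132 mm, and its lug points to about world +x. The V notch is at crop (203,198), and the vise is turned by a few degrees. Next I'll fit the yaw and positions.

```bash
python3 - <<'E'
from h import *
np.set_printoptions(precision=4,suppress=True)
t=load('top0');X=cloud(t);Z=X[...,2]
def rect(mask,z):
    cs,_=cv2.findContours(mask.astype(np.uint8),cv2.RETR_EXTERNAL,cv2.CHAIN_APPROX_NONE)
    c=max(cs,key=cv2.contourArea)[:,0]
    p=np.array([P(t,u,v,z)[:2] for u,v in c])
    r=cv2.minAreaRect((p*1000).astype(np.float32)); return r,p
g=cv2.cvtColor(t['pixels'],cv2.COLOR_RGB2GRAY)
hi=(Z>.142)&(Z<.175)
cen=[]
for n,(v0,v1) in dict(mov=(182,214),fix=(228,256)).items():
    m=np.zeros_like(hi);m[v0:v1,262:326]=hi[v0:v1,262:326]
    r,p=rect(m,.155);print(n,r);cen.append(r[0])
    if n=='mov': e='lo'
    # edge facing the gap: per column, world x
    us=np.arange(272,313); pts=[]
    for u in us:
        vv=np.where(m[:,u])[0]
        if len(vv): pts.append(P(t,u,(vv.max()+.5 if n=='mov' else vv.min()-.5),.155)[:2])
    pts=np.array(pts);a,b=np.polyfit(pts[:,1],pts[:,0],1);res=pts[:,0]-a*pts[:,1]-b
    k=abs(res)<.004;a,b=np.polyfit(pts[k,1],pts[k,0],1);print(' gap edge x=%.4f*y+%.4f yaw %.3f'%(a,b,-np.arctan(a)),'notch',[(pts[i].round(4),res[i].round(3)) for i in np.where(abs(res)>.004)[0]])
print('line yaw',np.arctan2(cen[0][1]-cen[1][1],cen[0][0]-cen[1][0]))
# tail anvil / slide edges
m=np.zeros_like(hi);m[256:288,265:310]=(abs(Z-.130)<.012)[256:288,265:310];print('anvil',rect(m,.130)[0])
m=np.zeros_like(hi);m[216:232,275:312]=(abs(Z-.085)<.012)[216:232,275:312];print('slide',rect(m,.085)[0])
# handle
m=np.zeros_like(hi);m[165:190,262:330]=(abs(Z-.062)<.02)[165:190,262:330];print('handle',rect(m,.062)[0])
# tube from both views: lug and collar
for n,(u0,u1,v0,v1) in dict(top=(376,404,211,242),side=(250,284,258,318)).items():
    c=load(n+'0');Q=cloud(c)[v0:v1,u0:u1].reshape(-1,3)
    Q=Q[(Q[:,2]>.02)&(Q[:,1]>-.35)]
    py=Q[(Q[:,2]>.122)];col=Q[(Q[:,2]>.108)&(Q[:,2]<.124)];tb=Q[Q[:,2]<.08]
    print(n,'pyr',py.mean(0),len(py),'col',col.mean(0),'tube',tb.mean(0),len(tb))
    d=Q[:,:2]-py.mean(0)[:2];l=Q[(np.hypot(*d.T)>.025)&(Q[:,2]>.08)];print(' lug',l.mean(0),len(l),'yaw',np.arctan2(*(l.mean(0)-py.mean(0))[[1,0]]))
E
```

```text
mov ((621.0792236328125, -17.20714569091797), (124.35467529296875, 49.97186279296875), 82.52897644042969)
 gap edge x=0.1214*y+0.5985 yaw -0.121 notch []
fix ((496.5896301269531, -1.4888916015625), (124.34062194824219, 60.340763092041016), 82.61738586425781)
 gap edge x=0.1279*y+0.5271 yaw -0.127 notch [(array([0.521 , 0.0042]), np.float64(-0.005)), (array([0.518 , 0.0013]), np.float64(-0.008)), (array([ 0.515 , -0.0016]), np.float64(-0.01)), (array([ 0.515 , -0.0045]), np.float64(-0.01)), (array([ 0.515 , -0.0074]), np.float64(-0.01)), (array([ 0.5179, -0.0103]), np.float64(-0.006))]
line yaw -0.12559698257633498
anvil ((419.0616760253906, 5.9899444580078125), (79.07464599609375, 82.92328643798828), 86.35401916503906)
slide ((563.3627319335938, -10.945322036743164), (55.031761169433594, 46.58306121826172), 89.32970428466797)
handle ((717.218505859375, -40.234649658203125), (49.298439025878906, 78.13444519042969), 18.267887115478516)
top pyr [ 0.5431 -0.2998  0.1295] 58 col [ 0.5482 -0.299   0.1169] tube [ 0.5356 -0.2917  0.0383] 23
 lug [ 0.5719 -0.3028  0.1101] 36 yaw -0.10492185599009282
side pyr [ 0.5442 -0.3063  0.1295] 58 col [ 0.5494 -0.313   0.1153] tube [ 0.5444 -0.3151  0.0476] 196
 lug [ 0.5724 -0.3148  0.1033] 64 yaw -0.29247367390870266
```

Vise: yaw about -0.125, jaw width 124 mm (125 given), gap 71 mm (60 to 100 allowed), seat about (0.5335, -0.005). Tube: axis about (0.544, -0.301), yaw about -0.1, top about 0.132. These agree with the given sizes, so I'm moving above the tube.

```bash
python3 -m creep '{"translation":[[20,12,30],[50,30,50],[84,52,60],[118,73,67],[150,92,67]],"yaw":[-0.08,-0.18,-0.28,-0.38,-0.47],"gripper":[0,0,0,0,0]}' 40
python3 -m creep '{"translation":[[34,21,0],[68,42,0],[102,63,0],[136,84,0],[165,102,0]],"yaw":[0,0,0,0,0],"gripper":[0,0,0,0,0]}'
```

```text
time_s: 0.52
ee_pos: [0.354, -0.4181, 0.2621]
eef_rot: [3.141, -0.002, -0.098]
force: [-0.6, 0.2, -0.4]
grip_width: 0.0941
time_s: 0.93
ee_pos: [0.5208, -0.3142, 0.2617]
eef_rot: [3.141, -0.001, -0.098]
force: [-0.3, 0.4, -1.0]
grip_width: 0.0938
```

```bash
python3 -m creep '{"translation":[[23,13,0],[23,13,-30],[23,13,-65],[23,13,-95],[23,13,-110]],"yaw":[0,0,0,0,0],"gripper":[0,0,0,0,0]}'
python3 - <<'E'
from h import *
c=snap('side','side1');b=cv2.resize(c['pixels'][200:330,190:340],None,fx=4,fy=4,interpolation=cv2.INTER_CUBIC);cv2.imwrite('pics/crop2.png',b[...,::-1])
o=ctrl.get_obs();print(o['ee_pos'],o['force'])
E
```

```text
time_s: 1.35
ee_pos: [0.5425, -0.3001, 0.1471]
eef_rot: [-3.139, 0.004, -0.097]
force: [-0.5, -0.4, -0.2]
grip_width: 0.0944
[ 0.54196113 -0.29993106  0.14549133] [-0.30757592  0.52903008 -2.20885876]
```

View pics/crop2.png

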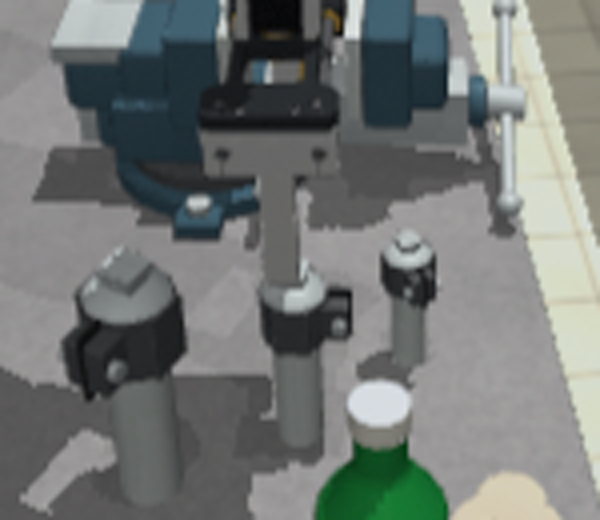

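The crop shows the open fingers descending over the middle tube, near finger tip at crop (282,280). The tube spans u = 275 to 322 and the lug is at (340,315), pointing to +x. The tube looks a little right of the finger, so I'll check that numerically.

```bash
python3 - <<'E'
from h import *
np.set_printoptions(precision=4,suppress=True)
c=load('side1')
def pr(X):
    q=np.array(c['R'])@X+np.array(c['t']);return (np.array([c['fx']*q[0]/q[2]+c['cx'],c['fy']*q[1]/q[2]+c['cy']])-[190,200])*4
for z in(.0,.04,.099,.132):print('tube',z,pr(np.array([.544,-.301,z])))
X=cloud(c)
for v in (285,292,300,304):  # tube rows full px
    row=X[v,250:290];k=(row[:,2]>.015)&(row[:,1]>-.34)
    print(v,'tube x',row[k][:,0].min(),row[k][:,0].max(),'near y',row[k][:,1].min(),'n',k.sum(),np.where(k)[0][[0,-1]]+250)
row=X[250:270,250:275];k=(row[...,2]>.12)&(row[...,1]<-.32);print('finger',row[k].mean(0),row[k].min(0),row[k].max(0))
t=snap('top','top1');m=(cloud(t)[...,2]>.08)
E
```

```text
tube 0.0 [298.0877 425.4799]
tube 0.04 [295.5073 379.022 ]
tube 0.099 [291.4862 306.625 ]
tube 0.132 [289.1167 263.9648]
285 tube x 0.5263708218897345 0.6118991052279182 near y -0.32653046492974536 n 20 [256 289]
292 tube x 0.5299082915998644 0.5568023085220267 near y -0.3183422806313774 n 11 [258 269]
300 tube x 0.5311485938876809 0.5585373783968891 near y -0.3197278136933795 n 11 [259 270]
304 tube x 0.5304713200783425 0.5554329903557177 near y -0.3193420138256963 n 11 [259 269]
finger [ 0.5384 -0.3597  0.1983] [ 0.5285 -0.3626  0.1707] [ 0.5483 -0.3505  0.2256]
```

Finger and tube agree within about 2 mm, allowing for the tool's yaw offset. Descending, then closing gently first.

```bash
python3 -m creep '{"translation":[[1,-2,-15],[1,-2,-30],[1,-2,-42],[1,-2,-45],[1,-2,-45]],"yaw":[0,0,0,0,0],"gripper":[0,0,0,0,100]}' 10
python3 -m creep '{"translation":[[0,0,0],[0,0,0],[0,0,0],[0,0,0],[0,0,0]],"yaw":[0,0,0,0,0],"gripper":[120,130,140,150,160]}' 10
python3 -m creep '{"translation":[[0,0,0],[0,0,0],[0,0,0],[0,0,0],[0,0,0]],"yaw":[0,0,0,0,0],"gripper":[255,255,255,255,255]}' 40
```

```text
time_s: 1.87
ee_pos: [0.5436, -0.3024, 0.1034]
eef_rot: [-3.139, 0.004, -0.098]
force: [0.7, -0.1, 1.2]
grip_width: 0.0902
time_s: 2.28
ee_pos: [0.5437, -0.3025, 0.1038]
eef_rot: [-3.139, 0.004, -0.098]
force: [-0.0, 0.4, 0.0]
grip_width: 0.0574
time_s: 2.7
ee_pos: [0.5458, -0.3039, 0.1085]
eef_rot: [3.14, -0.004, -0.098]
force: [-2.4, 2.0, 38.3]
grip_width: 0.0249
```

The width of 25 mm is not the collar's 42 mm, and there is a 38 N upward force, so something is wrong. I need to look.

```bash
python3 - <<'E'
from h import *
c=snap('side','side2');b=cv2.resize(c['pixels'][200:330,190:340],None,fx=4,fy=4,interpolation=cv2.INTER_CUBIC)
t=snap('top','top2');a=cv2.resize(t['pixels'][185:285,340:440],None,fx=2,fy=2)
im=np.zeros((520,800,3),np.uint8);im[:,:600]=b;im[:200,600:]=a
cv2.imwrite('pics/crop3.png',im[...,::-1])
o=ctrl.get_obs();print(o['ee_pos'],o['force'],o['moment'],o['grip_width'])
E
```

```text
[ 0.54646946 -0.30415778  0.10995535] [-2.41205881  0.86695594 36.77999876] [ 0.008188    0.44307624 -0.05557591] 0.017259370681271
```

View pics/crop3.png

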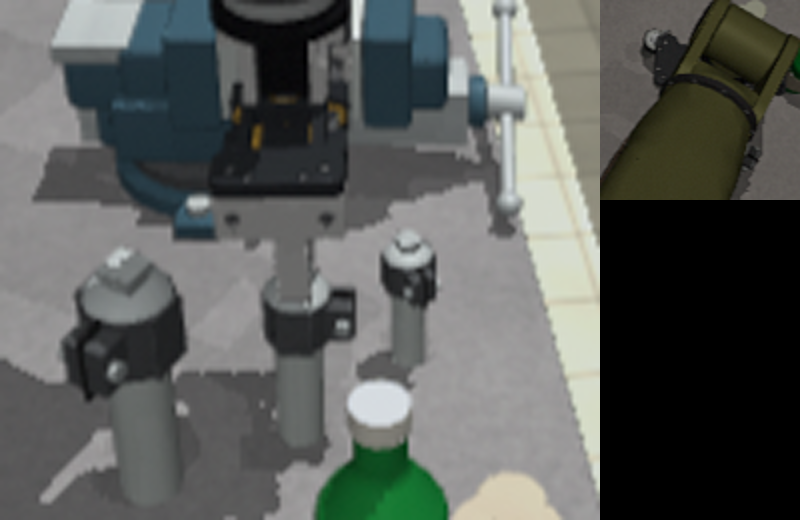

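```bash
python3 - <<'E'
from h import *
np.set_printoptions(precision=3,suppress=True,linewidth=200)
for n in('side1','side2'):
    X=cloud(load(n));print(n)
    for v in range(246,292,3):
        u=262 if n=='side1' else 263
        print(v,*[X[v,u+d].round(3) for d in(-4,0,4)],load(n)['pixels'][v,u])
E
```

```text
side1
246 [ 0.537 -0.359  0.234] [ 0.545 -0.36   0.234] [ 0.561 -0.039 -0.003] [102 101 100]
249 [ 0.537 -0.361  0.227] [ 0.545 -0.359  0.225] [ 0.56  -0.053 -0.004] [102 102 101]
252 [ 0.536 -0.359  0.218] [ 0.545 -0.361  0.219] [ 0.559 -0.074  0.   ] [102 101 100]
255 [ 0.536 -0.358  0.209] [ 0.544 -0.361  0.211] [ 0.559 -0.086 -0.002] [102 102 100]
258 [ 0.535 -0.36   0.203] [ 0.544 -0.36   0.202] [ 0.558 -0.101 -0.002] [102 102 101]
261 [ 0.535 -0.359  0.194] [ 0.544 -0.361  0.195] [ 0.557 -0.119  0.001] [102 102 101]
264 [ 0.535 -0.359  0.186] [ 0.543 -0.36   0.186] [ 0.557 -0.13  -0.001] [102 102 101]
267 [ 0.534 -0.358  0.177] [ 0.543 -0.361  0.178] [ 0.553 -0.304  0.131] [102 101 101]
270 [ 0.534 -0.362  0.172] [ 0.542 -0.361  0.17 ] [ 0.552 -0.311  0.127] [96 96 95]
273 [ 0.533 -0.309  0.118] [ 0.542 -0.314  0.122] [ 0.552 -0.314  0.121] [192 200 200]
276 [ 0.533 -0.317  0.116] [ 0.542 -0.32   0.117] [ 0.551 -0.32   0.117] [175 182 182]
279 [ 0.532 -0.322  0.111] [ 0.541 -0.323  0.111] [ 0.551 -0.325  0.112] [39 40 41]
282 [ 0.532 -0.323  0.102] [ 0.541 -0.324  0.102] [ 0.55
[... 962 characters left out ...]
4] [105 105 104]
270 [ 0.536 -0.328  0.143] [ 0.545 -0.329  0.143] [ 0.554 -0.324  0.138] [106 105 104]
273 [ 0.535 -0.328  0.134] [ 0.545 -0.329  0.134] [ 0.554 -0.33   0.134] [106 105 104]
276 [ 0.535 -0.318  0.116] [ 0.544 -0.32   0.118] [ 0.554 -0.319  0.115] [120 125 126]
279 [ 0.534 -0.324  0.113] [ 0.544 -0.326  0.114] [ 0.553 -0.327  0.114] [39 40 42]
282 [ 0.534 -0.325  0.104] [ 0.543 -0.323  0.102] [ 0.553 -0.327  0.104] [41 43 43]
285 [ 0.534 -0.326  0.096] [ 0.543 -0.324  0.093] [ 0.552 -0.328  0.096] [42 42 44]
288 [ 0.533 -0.324  0.085] [ 0.543 -0.326  0.085] [ 0.552 -0.328  0.086] [54 56 56]
291 [ 0.533 -0.311  0.063] [ 0.542 -0.319  0.069] [ 0.552 -0.318  0.067] [100 104 102]
```

By the cameras' depth the fingertips sit about 20 mm above the reported TCP. In side1 they were at z = 0.168 with ee_z at 0.146, and in side2 at 0.131 with 0.110. They should be 19 mm below it, so the reported z is about 40 mm too low. Collar and bench heights in the same images are right, and the gripper body's height fits a grasp point at ee_z + 0.040. The fingers therefore closed on the top dome, and the tube still stands at (0.545, -0.304). I'll open, rise, re-centre and go 40 mm lower.

```bash
python3 -m creep '{"translation":[[0,0,0],[0,0,0],[0,0,3],[0,0,10],[0,0,15]],"yaw":[0,0,0,0,0],"gripper":[0,0,0,0,0]}' 10
python3 -m creep '{"translation":[[0,0,0],[0,0,0],[0,0,0],[0,0,0],[0,0,0]],"yaw":[0,0,0,0,0],"gripper":[0,0,0,0,0]}' 10
python3 - <<'E'
from h import *
np.set_printoptions(precision=4,suppress=True)
c=snap('side','side3');X=cloud(c);o=ctrl.get_obs();print(o['ee_pos'],o['grip_width'],o['force'])
Q=X[255:320,250:285].reshape(-1,3);Q=Q[(Q[:,1]>-.345)&(Q[:,1]<-.27)&(Q[:,2]>.015)]
T=Q[Q[:,2]<.078];print('tube x',np.percentile(T[:,0],[3,50,97]),'y near',np.percentile(T[:,1],5));C=Q[(Q[:,2]>.088)&(Q[:,2]<.108)]
print('collar+lug x',np.percentile(C[:,0],[2,98]),'y',np.percentile(C[:,1],[5,50]),'top',Q[:,2].max())
F=X[240:285,250:285].reshape(-1,3);F=F[(F[:,1]<-.345)&(F[:,1]>-.37)];print('tip z',np.percentile(F[:,2],1),F[:,:2].mean(0))
for v in(282,284): print([X[v,u].round(3) for u in range(255,282,3)])
E
```

```text
time_s: 3.22
ee_pos: [0.5463, -0.3041, 0.1251]
eef_rot: [3.14, -0.005, -0.098]
force: [1.0, 0.1, 0.1]
grip_width: 0.0473
time_s: 3.63
ee_pos: [0.5462, -0.304, 0.1248]
eef_rot: [3.14, -0.005, -0.098]
force: [0.7, 0.1, 0.3]
grip_width: 0.0805
[ 0.5462 -0.304   0.1248] 0.085142606949374 [ 0.0099  0.2692 -0.169 ]
tube x [0.5305 0.5441 0.5585] y near -0.31913347642218803
collar+lug x [0.5248 0.5775] y [-0.326 -0.321] top 0.12075850243788253
tip z 0.13678064482753322 [ 0.5426 -0.3563]
[array([ 0.524, -0.311,  0.092]), array([ 0.532, -0.324,  0.103]), array([ 0.539, -0.325,  0.104]), array([ 0.546, -0.323,  0.102]), array([ 0.553, -0.324,  0.101]), array([ 0.56 , -0.318,  0.095]), array([ 0.567, -0.321,  0.098]), array([ 0.574, -0.322,  0.098]), array([ 0.588, -0.209, -0.003])]
[array([ 0.524, -0.31 ,  0.086]), array([ 0.531, -0.324,  0.098]), array([ 0.538, -0.323,  0.096]), array([ 0.546, -0.325,  0.097]), array([ 0.553, -0.324,  0.096]), array([ 0.56 , -0.316,  0.088]), array([ 0.567, -0.317,  0.088]), array([ 0.574, -0.319,  0.089]), array([ 0.588, -0.217, -0.004])]
```

```bash
python3 -m creep '{"translation":[[-1,0,-12],[-2,0,-25],[-2,0,-38],[-2,0,-45],[-2,0,-45]],"yaw":[0,0,0,0,0],"gripper":[0,0,0,0,0]}'
python3 - <<'E'
from h import *
np.set_printoptions(precision=4,suppress=True)
c=snap('side','side4');X=cloud(c);o=ctrl.get_obs();print(o['ee_pos'],o['grip_width'],o['force'])
for v in range(262,300,2): print(v,*[X[v,u].round(3) for u in (257,260,263,266)],c['pixels'][v,260])
b=cv2.resize(c['pixels'][200:330,190:340],None,fx=4,fy=4,interpolation=cv2.INTER_CUBIC);cv2.imwrite('pics/crop4.png',b[...,::-1])
E
```

```text
time_s: 4.1
ee_pos: [0.5433, -0.3034, 0.0774]
eef_rot: [3.141, -0.002, -0.098]
force: [-0.4, 0.4, -0.5]
grip_width: 0.0941
[ 0.5438 -0.3038  0.0787] 0.09411089810414783 [ 0.0952 -0.6053 -0.4428]
262 [ 0.533 -0.39   0.216] [ 0.539 -0.392  0.217] [ 0.545 -0.393  0.218] [ 0.551 -0.393  0.217] [94 93 93]
264 [ 0.533 -0.39   0.211] [ 0.539 -0.392  0.212] [ 0.545 -0.392  0.211] [ 0.551 -0.392  0.211] [105 105 104]
266 [ 0.532 -0.383  0.2  ] [ 0.539 -0.385  0.201] [ 0.545 -0.385  0.201] [ 0.551 -0.387  0.201] [102 102 101]
268 [ 0.532 -0.382  0.194] [ 0.538 -0.384  0.195] [ 0.545 -0.384  0.194] [ 0.551 -0.387  0.196] [103 102 102]
270 [ 0.532 -0.384  0.19 ] [ 0.538 -0.385  0.19 ] [ 0.544 -0.384  0.189] [ 0.551 -0.385  0.19 ] [102 102 101]
272 [ 0.531 -0.363  0.167] [ 0.538 -0.361  0.165] [ 0.544 -0.361  0.165] [ 0.552 -0.31   0.121] [102 102 101]
274 [ 0.531 -0.362  0.16 ] [ 0.538 -0.363  0.161] [ 0.544 -0.364  0.161] [ 0.552 -0.316  0.12 ] [101 101 100]
276 [ 0.531 -0.362  0.155] [ 0.537 -0.364  0.156] [ 0.544 -0.364  0.156] [ 0.551 -0.32   0.117] [102 101 101]
278 [ 0.53  -0.361  0.148] [
[... 475 characters left out ...]
4  0.126] [ 0.55  -0.325  0.09 ] [101 101 100]
288 [ 0.527 -0.23  -0.001] [ 0.536 -0.363  0.12 ] [ 0.542 -0.363  0.12 ] [ 0.55  -0.326  0.085] [102 102 101]
290 [ 0.527 -0.234 -0.004] [ 0.535 -0.362  0.113] [ 0.542 -0.365  0.115] [ 0.55  -0.318  0.071] [102 101 100]
292 [ 0.526 -0.244 -0.003] [ 0.535 -0.362  0.108] [ 0.542 -0.364  0.108] [ 0.549 -0.355  0.099] [101 101 100]
294 [ 0.526 -0.255  0.001] [ 0.535 -0.364  0.103] [ 0.542 -0.362  0.1  ] [ 0.549 -0.357  0.095] [102 102 101]
296 [ 0.526 -0.262  0.001] [ 0.534 -0.315  0.05 ] [ 0.542 -0.319  0.053] [ 0.549 -0.317  0.051] [91 93 92]
298 [ 0.526 -0.266 -0.003] [ 0.534 -0.316  0.045] [ 0.541 -0.317  0.044] [ 0.549 -0.319  0.045] [94 97 96]
```

View pics/crop4.png

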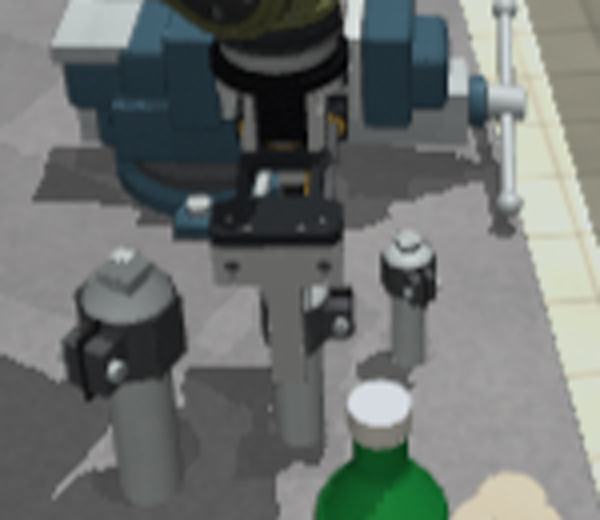

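The tips are at z = 0.099 with ee_z at 0.0785, so the +20 mm offset holds. The fingers straddle the collar cleanly: near finger crop (290,330), tube (300,420), lug (340,315). I'll go 19 mm further down and grip.

```bash
python3 -m creep '{"translation":[[0,0,-7],[0,0,-14],[0,0,-19],[0,0,-19],[0,0,-19]],"yaw":[0,0,0,0,0],"gripper":[0,30,60,90,100]}' 10
python3 -m creep '{"translation":[[0,0,0],[0,0,0],[0,0,0],[0,0,0],[0,0,0]],"yaw":[0,0,0,0,0],"gripper":[115,125,135,145,160]}' 10
python3 -m creep '{"translation":[[0,0,0],[0,0,0],[0,0,0],[0,0,0],[0,0,0]],"yaw":[0,0,0,0,0],"gripper":[255,255,255,255,255]}' 40
```

```text
time_s: 4.57
ee_pos: [0.5438, -0.3037, 0.0595]
eef_rot: [3.141, -0.003, -0.098]
force: [-0.4, -0.0, -0.2]
grip_width: 0.0708
time_s: 4.98
ee_pos: [0.5438, -0.3037, 0.0597]
eef_rot: [3.141, -0.003, -0.098]
force: [-0.5, 0.4, 0.3]
grip_width: 0.042
time_s: 5.4
ee_pos: [0.5438, -0.3038, 0.0597]
eef_rot: [3.141, -0.003, -0.098]
force: [0.3, -0.6, 0.1]
grip_width: 0.0414
```

The width is 41.4 mm, so it is gripped on the flats. Lifting and carrying.

```bash
python3 -m creep '{"translation":[[0,0,8],[0,0,28],[0,0,62],[0,0,98],[0,10,132]],"yaw":[0,0,0,0,0],"gripper":[255,255,255,255,255]}'
python3 -m creep '{"translation":[[0,15,30],[2,40,50],[4,75,63],[7,110,67],[9,140,67]],"yaw":[0,0,-0.01,-0.02,-0.027],"gripper":[255,255,255,255,255]}'
python3 -m creep '{"translation":[[1,35,0],[2,70,0],[4,105,0],[5,130,0],[6,145,0]],"yaw":[0,0,0,0,0],"gripper":[255,255,255,255,255]}'
python3 - <<'E'
from h import *
a=snap('side','side5');t=snap('top','top5')
im=np.zeros((560,800,3),np.uint8)
im[:,:]=cv2.resize(a['pixels'][110:292,170:430],(800,560),interpolation=cv2.INTER_CUBIC)
cv2.imwrite('pics/crop5.png',im[...,::-1]);o=ctrl.get_obs();print(o['ee_pos'],o['eef_rot'],o['grip_width'],o['force'])
np.set_printoptions(precision=4,suppress=True)
X=cloud(a).reshape(-1,3);B=X[(abs(X[:,0]-o['ee_pos'][0])<.05)&(abs(X[:,1]-o['ee_pos'][1])<.05)&(X[:,2]>.165)]
for z in np.arange(.17,.34,.01):
    q=B[abs(B[:,2]-z)<.005]
    if len(q):print(z.round(3),len(q),q.min(0),q.max(0))
E
```

```text
time_s: 5.82
ee_pos: [0.5434, -0.2946, 0.1937]
eef_rot: [3.14, -0.003, -0.099]
force: [0.0, 0.2, -3.4]
grip_width: 0.0419
time_s: 6.23
ee_pos: [0.5524, -0.1527, 0.2627]
eef_rot: [3.14, -0.005, -0.126]
force: [0.8, 0.9, -2.8]
grip_width: 0.0418
time_s: 6.65
ee_pos: [0.558, -0.005, 0.2632]
eef_rot: [3.141, -0.005, -0.124]
force: [0.2, -0.3, -3.0]
grip_width: 0.0418
[ 0.55822064 -0.00555219  0.26309684] [ 3.14059897 -0.00505722 -0.12350474] 0.041673842575877376 [ 0.72580606 -0.0173866  -2.84970465]
0.2 10 [ 0.5443 -0.0233  0.203 ] [ 0.5736 -0.0075  0.2048]
0.21 30 [ 0.5444 -0.0217  0.2052] [ 0.5706 -0.0092  0.2148]
0.22 30 [ 0.5449 -0.0232  0.2153] [ 0.5711 -0.0086  0.2245]
0.23 32 [ 0.5454 -0.0236  0.2254] [ 0.5715 -0.0114  0.2349]
0.24 30 [ 0.5459 -0.0225  0.2352] [ 0.5719 -0.0092  0.2447]
0.25 34 [ 0.544  -0.0216  0.2456] [ 0.5724 -0.0064  0.2549]
0.26 32 [ 0.5442 -0.0215  0.2553] [ 0.5728 -0.0072  0.2642]
0.27 27 [ 0.5445 -0.0257  0.2651] [ 0.5734 -0.0063  0.2745]
0.28 29 [ 0.5398 -0.041   0.2759] [ 0.5905 -0.0077  0.2847]
0.29 53 [ 0.54   -0.0437  0.2856] [ 0.5901 -0.0147  0.2948]
0.3 67 [ 0.538  -0.0427  0.2951] [ 0.5904 -0.004   0.305 ]
0.31 75 [ 0.5383 -0.0418  0.3051] [ 0.5913 -0.0079  0.315 ]
0.32 70 [ 0.5388 -0.0413  0.315 ] [0.5914 0.0169 0.3248]
0.33 30 [ 0.5469 -0.0427  0.326 ] [0.5712 0.0207 0.3349]
```

View pics/crop5.png

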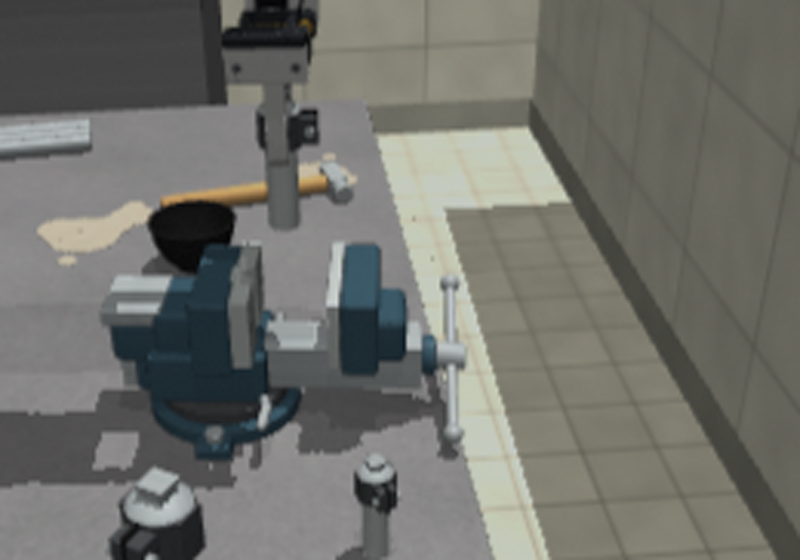

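The held tube reads vertical, centre x = 0.558 and lower end at z = 0.203 with ee_z at 0.263, so seated means ee_z of about 0.145. In the crop it hangs at (283,190) above the gap, lug (310,125) towards the handle (450,355). Lowering into the gap.

```bash
python3 -m creep '{"translation":[[0,-2,-15],[0,-2,-40],[0,-2,-65],[0,-2,-85],[0,-2,-95]],"yaw":[0,0,0,0,0],"gripper":[255,255,255,255,255]}'
python3 -m creep '{"translation":[[0,0,-6],[0,0,-12],[0,0,-16],[0,0,-18],[0,0,-19]],"yaw":[0,0,0,0,0],"gripper":[255,255,255,255,255]}'
```

```text
time_s: 7.17
ee_pos: [0.5571, -0.0084, 0.1657]
eef_rot: [3.14, -0.002, -0.124]
force: [-0.5, 0.5, -3.1]
grip_width: 0.042
time_s: 7.58
ee_pos: [0.5574, -0.0084, 0.1471]
eef_rot: [3.14, -0.002, -0.124]
force: [0.7, 0.1, -3.1]
grip_width: 0.042
```

```bash
python3 -m creep '{"translation":[[-5,0.6,0],[-10,1.2,0],[-14,1.7,0],[-17,2.1,0],[-18,2.2,0]],"yaw":[0,0,0,0,0],"gripper":[255,255,255,255,255]}'
python3 -m creep '{"translation":[[-1,0.1,0],[-1.5,0.2,0],[-2,0.2,0],[-2.5,0.3,0],[-3,0.4,0]],"yaw":[0,0,0,0,0],"gripper":[255,255,255,255,255]}'
```

```text
time_s: 8.0
ee_pos: [0.539, -0.0061, 0.1475]
eef_rot: [3.14, -0.003, -0.124]
force: [-0.1, 0.3, -3.1]
grip_width: 0.0419
time_s: 8.42
ee_pos: [0.5364, -0.0059, 0.1476]
eef_rot: [3.14, -0.004, -0.124]
force: [4.8, -2.5, -3.5]
grip_width: 0.0419
```

First contact, with Fy_v about -1.9 N, so the tube is slightly too far to +y. I'll back off, shift by -1 mm, set it on the slide, then press.

```bash
python3 -m creep '{"translation":[[2,-1,0],[2,-1.2,-1],[2,-1.2,-1.6],[2,-1.2,-2.0],[2,-1.2,-2.4]],"yaw":[0,0,0,0,0],"gripper":[255,255,255,255,255]}'
python3 -m creep '{"translation":[[0,0,-0.3],[0,0,-0.6],[0,0,-0.9],[0,0,-0.9],[0,0,-0.9]],"yaw":[0,0,0,0,0],"gripper":[255,255,255,255,255]}'
```

```text
time_s: 8.83
ee_pos: [0.5385, -0.0071, 0.1456]
eef_rot: [3.14, -0.004, -0.124]
force: [-2.3, -1.2, 6.8]
grip_width: 0.0421
time_s: 9.25
ee_pos: [0.5387, -0.0071, 0.1456]
eef_rot: [3.14, -0.005, -0.124]
force: [-2.9, 0.5, 9.2]
grip_width: 0.0421
```

```bash
python3 -m creep '{"translation":[[0,0,-0.4],[-1,0.1,-0.4],[-2,0.2,-0.4],[-2.5,0.3,-0.4],[-2.5,0.3,-0.4]],"yaw":[0,0,0,0,0],"gripper":[255,255,255,255,255]}'

```

```text
time_s: 9.67
ee_pos: [0.5367, -0.0069, 0.1457]
eef_rot: [3.14, -0.007, -0.124]
force: [3.9, -0.5, 5.2]
grip_width: 0.042
```

```bash
python3 -m creep '{"translation":[[-0.5,0.1,-0.4],[-0.8,0.1,-0.4],[-1,0.1,-0.4],[-1.2,0.1,-0.4],[-1.2,0.1,-0.4]],"yaw":[0,0,0,0,0],"gripper":[255,255,255,255,255]}'
python3 - <<'E'
from h import *
o=ctrl.get_obs();print(o)
E
```

```text
time_s: 10.08
ee_pos: [0.536, -0.0068, 0.1457]
eef_rot: [3.14, -0.009, -0.124]
force: [3.7, -0.6, 6.1]
grip_width: 0.0418
{'time_s': 10.0833, 'qpos': array([-0.08016012,  0.30843701,  1.62653174, -0.0017449 ,  1.19789801,
        1.61549255]), 'joint_vel': array([ 7.54912483e-05,  6.73241405e-04, -2.82556709e-04, -8.01088003e-04,
        1.07943713e-03,  2.48185479e-04]), 'tau': array([ 2.18507443e-01, -4.87614048e+01, -2.94173777e+01,  7.18330778e-02,
        1.20584473e+00,  4.69249499e-03]), 'ee_pos': array([ 0.53599776, -0.00679995,  0.14565124]), 'eef_rot': array([ 3.14035362, -0.00878951, -0.12422229]), 'force': array([ 3.74604757, -0.61331132,  6.12089602]), 'moment': array([-0.01393388, -0.94294604,  0.05436152]), 'grip_width': 0.04176468695329395}
```

```bash
python3 -m creep '{"translation":[[-1,0.1,-0.2],[-1.5,0.2,-0.2],[-1.8,0.2,-0.2],[-1.8,0.2,-0.2],[-1.8,0.2,-0.2]],"yaw":[0,0,0,0,0],"gripper":[255,255,255,255,255]}'
python3 - <<'E'
from h import *
o=ctrl.get_obs();print(o['ee_pos'],o['eef_rot'],o['force'],o['moment'])
np.set_printoptions(precision=4,suppress=True)
c=snap('side','side6');X=cloud(c)
im=cv2.resize(c['pixels'][150:255,190:340],(800,560),interpolation=cv2.INTER_CUBIC);cv2.imwrite('pics/crop6.png',im[...,::-1])
E
```

```text
time_s: 10.5
ee_pos: [0.5351, -0.0068, 0.1457]
eef_rot: [3.14, -0.011, -0.124]
force: [9.3, -1.9, 1.3]
grip_width: 0.0419
[ 0.53509195 -0.0067504   0.14570124] [ 3.14046964 -0.01135462 -0.12447339] [ 9.31452825 -1.89678806  1.28432099] [-0.16590456 -1.92678418 -0.05723182]
```

View pics/crop6.png

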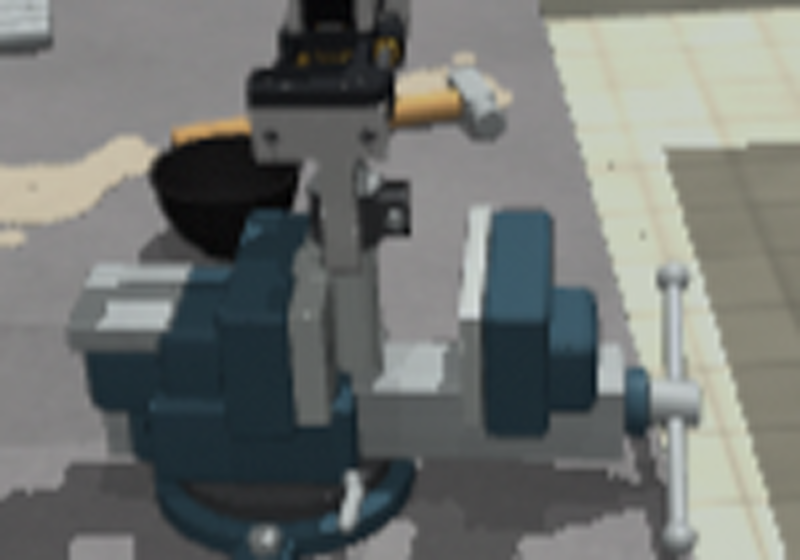

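The crop shows the tube in the V at (350,310), its foot on the slide at (365,370), lug (395,210) towards the handle (675,400), and the gripper clear of both jaws. The force is 9.3 N, so I'll raise the press to about 12 N.

```bash
python3 -m creep '{"translation":[[-1.6,0.1,-0.3],[-1.8,0.1,-0.4],[-2.0,0.1,-0.4],[-2.0,0.1,-0.4],[-2.0,0.1,-0.4]],"yaw":[0,0,0,0,0],"gripper":[255,255,255,255,255]}'
python3 - <<'E'
from h import *
o=ctrl.get_obs();print(o['ee_pos'],o['eef_rot'],o['force'],o['moment'])
E
```

```text
time_s: 10.97
ee_pos: [0.5344, -0.0071, 0.1458]
eef_rot: [3.14, -0.015, -0.125]
force: [12.0, -3.3, 1.0]
grip_width: 0.0417
[ 0.53444835 -0.00711327  0.14578942] [ 3.14024237 -0.01528198 -0.1248497 ] [11.95033565 -3.25514548  1.03213398] [-0.62815467 -2.47806072 -0.07561957]
```

Fx_v is 12.3 N, Fy_v -1.8 N, and it is still on the slide. The tool's pitch has drifted to -0.015, so I'll check that the tube itself stands upright, using the upright tube on the bench as control, and that the force is steady.

```bash
python3 - <<'E'
from h import *
np.set_printoptions(precision=4,suppress=True)
def tilt(c,x,y,zs):
    R,t=np.array(c['R']),np.array(c['t']);g=cv2.cvtColor(c['pixels'],cv2.COLOR_RGB2GRAY).astype(float);out=[]
    for side in(-1,1):
        e=[]
        for z in zs:
            q=R@np.array([x+side*.015,y,z])+t;u=c['fx']*q[0]/q[2]+c['cx'];v=c['fy']*q[1]/q[2]+c['cy'];mm=q[2]/c['fx']*1000
            us=np.arange(u-3,u+3.01,.1);row=cv2.remap(g.astype(np.float32),us[None].astype(np.float32),np.full((1,len(us)),v,np.float32),cv2.INTER_LINEAR)[0]
            d=abs(np.gradient(row));d[d<d.max()*.4]=0;e.append(((us*d).sum()/d.sum()-u)*mm)
        s,b=np.polyfit(zs*1000,e,1);out.append((side,round(s,4),np.round(e,1)))
    return out
print('bench',*tilt(load('side0'),.544,-.3035,np.arange(.015,.075,.006)),sep='\n')
c=snap('side','side7');o=ctrl.get_obs();print(o['time_s'],o['force'],o['eef_rot'])
print('hand',*tilt(load('side5'),.5583,-.0065,np.arange(.206,.24,.005)),sep='\n')
print('vise',*tilt(c,.5345,-.0065,np.arange(.09,.15,.006)),sep='\n')
t=snap('top','top7')
a=cv2.resize(c['pixels'][150:255,215:290],(430,600),interpolation=cv2.INTER_CUBIC);b=cv2.resize(t['pixels'][170:290,255:329],(370,600),interpolation=cv2.INTER_CUBIC)
cv2.imwrite('pics/crop7.png',np.hstack([a,b])[...,::-1])
o=ctrl.get_obs();print(o['time_s'],o['force'],o['ee_pos'])
E
```

```text
bench
(-1, np.float64(0.0083), array([ 0.3,  0.6,  0.8, -0.3,  1.4,  0.4,  0.7,  0.6,  1. ,  0.7]))
(1, np.float64(-0.0125), array([ 0.6,  0.8,  1. ,  1.1,  1.1,  0.8,  0.9,  0.4, -0.7,  0.9]))
11.0167 [11.4263 -4.5153  1.4636] [ 3.1403 -0.0153 -0.1248]
hand
(-1, np.float64(-0.0028), array([ 0.6, -0. ,  0.3,  0.4,  0.7,  2.3, -1.2]))
(1, np.float64(-0.112), array([ 0.5,  0.9,  0.7,  0.5,  0.9, -0.3, -4. ]))
vise
(-1, np.float64(0.0301), array([1.8, 1.4, 1.6, 1.7, 1.3, 0.7, 3.6, 2.6, 3.7, 2.2]))
(1, np.float64(-0.0), array([1.7, 1.5, 2.5, 1.1, 1. , 1.3, 1.6, 1.8, 2.1, 1.4]))
11.0667 [11.5908 -3.2241  1.6259] [ 0.5344 -0.0071  0.1458]
```

View pics/crop7.png

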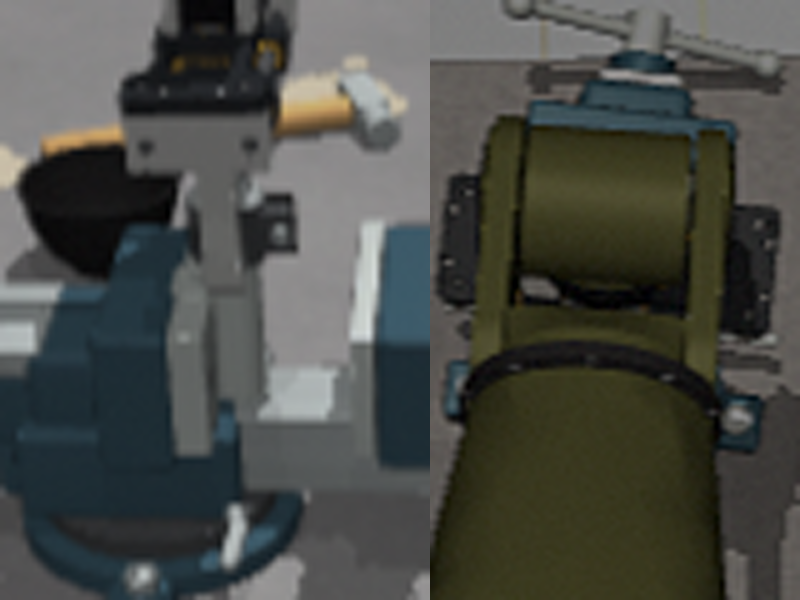

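The crop shows the tube seated in the V at (238,340), foot on the slide, lug (275,220) towards the handle, and bowl and hammer untouched. The tube's clear edge deviates under 0.5° from vertical (control 0.7°). I'll check the force stays steady while the last target is held, then hand in.

```bash
python3 - <<'E'
from h import *
np.set_printoptions(precision=4,suppress=True)
f=[]
for i in range(16): ctrl.camera('side'); o=ctrl.get_obs(); f.append(o['force'])
f=np.array(f);print(o['time_s'],f[:4].mean(0),f[-4:].mean(0),o['ee_pos'],o['eef_rot'],o['grip_width'])
m=f[-8:].mean(0);a=-.125;fx=m[0]*np.cos(a)+m[1]*np.sin(a);print('press',fx,'lateral',-m[0]*np.sin(a)+m[1]*np.cos(a))
if 10.3<fx<13.5 and abs(f[-4:]-f[:4]).mean()<1.5: print(ctrl.hand_in())
E
```

```text
11.8667 [11.781  -3.5056  1.4462] [12.0598 -3.5517  1.788 ] [ 0.5344 -0.0071  0.1458] [ 3.1403 -0.0152 -0.1249] 0.04164239550080039
press 12.158119226507784 lateral -2.26970957214406
the job is handed in; nothing more can be done
None
```

The middle-sized tube is standing in the V of the fixed jaw, down on the slide, with its lug facing the handle. I handed in at 11.9 s with the arm still gripping it at 40 N and pressing it at about 12 N.

**Last checks:**
- **Press:** 12.2 N along the vise's -x, steady over 0.8 s of holding, with 2.3 N sideways.
- **On the slide:** the upward force on the tool is about 4.5 N more than with the tube hanging free, so it is standing on the slide.
- **Turn:** the tool's yaw is -0.125 rad, the same as the vise's fitted yaw, so the lug faces straight to the handle. That relies on the grip on the collar's two flats, which read 41.6 mm (42 mm given).
- **Upright:** the tube's clear edge showed no tilt, within the method's error of about 0.7°. The other edge was obscured by the jaw and unusable.

**What failed or disagreed:**
- **First grasp:** the reported tool height is about 40 mm lower than the fingertips seen in the depth images. My first attempt therefore closed on the tube's top, with up to 38 N on the tool. The tube stayed upright and hardly moved, and I opened and gripped again at the right height.
- **Tool tilt:** pressing tipped the tool by about 0.7°, and the tool now sits about 1.5 mm nearer the V than the tube appears in the camera. This could be slip in the grip or camera error.
- **Other things on the bench:** the bowl and hammer look untouched in the last picture. The bottle and the other tubes were not in it.

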